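# Roll the counter strip flush

### The job

The five panels of the new non-slip strip on the prep counter still stand proud of their aluminium bed. Take the hand roller out of its rest and roll it along the strip with a steady, moderate pressure - enough to push every panel down flush, but never leaning on it hard, and without pressing the panels with the gripper itself. Then set the roller gently back in its rest, upright as it was, let go, and leave the other kitchen things where they are.

Things in the scene. Friction and masses are not known exactly. Their poses are not given: they have to be found in the camera images.
- strip: Non-slip strip: five grey ribbed panels in a row in a pale aluminium bed (256 x 98 mm), over a dark base plate (270 x 104 mm). Origin: centre of the base plate's underside, on the counter; x along the strip's length, y across, z up. Panel centres at x = -84, -42, 0, 42, 84 mm, y = 0. More than 25 N from the roller cracks the strip.
- bed_rim (a point): Centre of the bed at the height of its rim (the flush level), 30 mm above the strip's origin when unloaded. The bed rides on soft rubber feet: pressed, it sinks straight down with all its panels, about 1 mm for each 1 to 3 N, 14 mm at most, and comes up again when released, so heights under load must be found by feel.
- panel1 (a joint): How far the panel at x = -84 mm is pressed into the bed: 0 proud by 5 mm, 0.005 m flush; starts at 0 to 0.001. Panels are 40 mm along x, 72 mm across. Under less than about 9 N a panel does not move; above that it creeps down (about 15 mm/s at 13 N), stops when flush and stays there. It never tilts.
- panel2 (a joint): The same for the panel at x = -42 mm.
- panel3 (a joint): The same for the panel at x = 0.
- panel4 (a joint): The same for the panel at x = 42 mm.
- panel5 (a joint): The same for the panel at x = 84 mm.
- roller: Hand roller, about 0.4 kg, 108 mm tall, upright: a black rubber drum (40 mm diameter, 60 long) between steel cheeks, under a flat steel plate (84 mm along x, 80 along y, 44 to 52 mm above the drum's lowest line), with a wooden handle block on top. Origin: on the drum's lowest line, midway. y is the drum's axle, x the rolling direction, z up.
- roller_grip (a point): Point in the handle block, 86 mm above the roller's origin; axes as the roller's. The block is 28 mm along x, 40 mm along y, and reaches from 52 (top of the plate) to 108 mm above the roller's origin. Grip it from above across x: held so, rolling drag does not twist it between the fingers.
- drum (a joint): Angle of the drum on its axle in rad, 0 at the start; turns freely, either way (1 rad = 20 mm rolled).
- rest: Roller rest: dark plate (116 x 110 mm) with two white blocks (20 mm along x, 100 along y, tops 52 mm up, 52 mm gap between them along x). The roller's plate lies on the block tops, the drum hangs in the gap, lowest line 8 mm above the counter, 6 mm play each side. Origin: centre of the underside; z up. The roller starts in the middle, its axes along the rest's.
- bowl: Small steel bowl, 64 mm wide, 30 mm high, beside the strip. Leave it.
- spice_jar: Glass jar with steel cap, 40 mm wide, 52 mm high, beside the roller rest. Leave it.
- dish: White dish, 120 mm wide, 16 mm high. Leave it.
- oil: Amber oil bottle, 66 mm wide, 190 mm high. Leave it.
- mug: White mug, 76 mm wide, 85 mm high. Leave it.
- spoon: Steel spoon, 200 mm long, lying. Leave it.
- pan: Steel pot, 150 mm wide, 70 mm high. Leave it.
Mind the look-alikes: they are no part of the job. Leave any green or purple look-alike of the roller alone.

How it is judged:
By the outcome, as a careful person would: the job done as asked, in the order asked, and still so for the second after the job is handed in, with the robot touching nothing.
It also fails if it takes over 72 s, if anything falls off the work surface, if the arm or the gripper's body presses on something with over 40 N, if the wrist force passes 120 N, or if a joint passes its speed limit or range.

### The arm

A 6-joint arm with a two-finger parallel gripper is mounted at the origin on the work surface. World frame = base frame: x ahead of the robot, y to its left, z up, the work surface at z = 0. Lengths are in m, angles in rad, forces in N, time in s.
With the tool pointing down it reaches from about 0.3 to 0.775 m from the base axis. Payload 14.6 kg.
Tool frame: the origin (TCP) lies at the very end of the fingers, on their centre line; the grasp point (between the pads) lies 19 mm behind it (hold_point_z is the z of the grasp point in the tool frame, in m); z points along the fingers, y is the line along which they close (so a half turn about z gives the same grasp; the last joint's range is limited). The gripper opens to 85 mm and grips with 20 to 120 N. Pads are 22 mm wide; open, the fingers measure 114 mm over their backs; the gripper's body (76 mm by 85 mm) begins 54 mm behind the grasp point. The pads swing forward as they close: fully open they stand 13 mm farther back than shut.
Start: joints at [-1.415, 0.3, 1.521, -0, 1.321, -0.067], TCP at [0.122, -0.536, 0.231] pointing down, gripper open.
Joint ranges: [-3.03, 3.03], [-0.79, 2.21], [0.23, 2.52], [-1.04, 4.18], [0, 3.07], [-2.55, 2.55]. Speed limits (rad/s): [2.22, 2.22, 2.57, 3.14, 3.14, 3.14].

### API

Orientations are given as a rotation vector (axis times angle).
In Python, from workcell import observe, read_camera, sign_off, hold_point_z gives the robot as it stands. The module is installed in compiled form; this text tells all that it offers.
- The arm moves only by the tool carry_out, never from a script. Its argument "moves" is a list of rows, each an object with "travel": the shift along the tool's x, y, z in mm, a list of three; "yaw": the turn about the tool's z in degrees; "hand": the opening, from 0 (shut) to 1 (fully open). A call has exactly 8 rows; each row is the pose to reach, as a shift and turn from the pose commanded when the call began, along the tool's axes at that moment; what a row does not reach only later rows make up. A row lasts 1/10 s, in which the tool goes at most 50 mm and 8.59 degrees, less where a joint would pass 70% of its speed; a pose out of reach is approached as far as the arm can. A call with a gripper value outside its range is refused whole. The fingers move at their own pace and stop on an object; "grip_force" is the grip in N (left out, the last holds). Time passes only in rows, so rows that repeat a pose let the fingers close, or fill a call up. It gives the time, the measured TCP pose, the force, the opening and the grip force at its end, in the units of the state.
- observe(): the state, without advancing time (a new reading comes with each control period).
- read_camera(name): name is "scene" or "top" or "wrist"; returns a dict with "color" (420x560x3 uint8, red, green, blue), "intrinsics" (3x3 intrinsics, pixels), "extrinsics" (4x4, takes a point from world to camera coordinates). Camera axes: x right, y down, z forward; pixel columns grow to the right and rows downward; lengths in m; the calibration is good to about 2 mm. A picture is of the moment at which its call begins. There is no depth.
- sign_off(): hands the job in; it is judged then, once.
The state is a dict: "clock": time; "q": joint angles; "qvel": joint speeds; "joint_torque": joint torques, N m; "tcp_pos": TCP position; "orientation": TCP orientation; "contact_force": force on the tool from outside, world axes, zero at the start; "wrist_torque": the same for the moment, N m; "opening": opening from 0.0 (shut) to 1.0 (fully open); "grip_force": force on a finger pad.
Only numpy, scipy, OpenCV 4.12 (cv2) and the standard library are available. Lean on these libraries where they do the work, as an engineer would, in place of code of your own. Each camera call takes 0.05 s, during which the arm holds its last target. There are 200 camera calls.

## Working session

There is one attempt and no reset: what is moved stays moved. The work goes in short steps, Python scripts to look and compute and a tool call to move; the robot and the scene stay as the last step left them, time stands still between calls to the robot, and variables do not carry over. Pictures are saved under pics/ and viewed, at most 10 in all, crops included, and the job is handed in when it is done.

Besides the shell and the picture viewer there is one more tool, called after "Request:" in YAML: its name, and indented under it one key for each argument. carry_out: Moves the arm, as the interface text tells. Its arguments: {"type":"object","properties":{"moves":{"type":"array","items":{"type":"object","properties":{"travel":{"type":"array","items":{"type":"number"}},"yaw":{"type":"number"},"hand":{"type":"number"}}}},"grip_force":{"type":"number"}},"required":["moves"]}

```bash
mkdir -p pics; cat > h.py <<'E'
import numpy as np, cv2
from workcell import observe, read_camera, sign_off, hold_point_z
def snap(n,f=None,crop=None,s=1):
    d=read_camera(n); np.savez('cam_%s.npz'%n,K=d["intrinsics"],E=d["extrinsics"],c=d["color"])
    im=d["color"][:,:,::-1]
    if crop: x0,y0,x1,y1=crop; im=im[y0:y1,x0:x1]
    if s!=1: im=cv2.resize(im,None,fx=s,fy=s,interpolation=cv2.INTER_CUBIC)
    if f: cv2.imwrite('pics/'+f,im)
def w(n,u,v,z):
    d=np.load('cam_%s.npz'%n); E=d['E'];K=d['K']
    r=E[:3,:3].T@np.linalg.solve(K,[u,v,1]); c=-E[:3,:3].T@E[:3,3]
    return c+r*(z-c[2])/r[2]
def p(n,P):
    d=np.load('cam_%s.npz'%n); q=d['K']@(d['E'][:3,:3]@np.array(P)+d['E'][:3,3]); return q[:2]/q[2]
E
python3 - <<'E'
from h import *
snap("top","top1.png",s=1.4); snap("scene","sc1.png",s=1.4)
print(observe(),hold_point_z)
E
```

```text
{'clock': 0.1, 'q': array([-1.41461425e+00,  3.00396707e-01,  1.52152371e+00,  1.03751769e-05,
        1.32070020e+00, -6.66273602e-02]), 'qvel': array([-0.00134844, -0.00079155, -0.00252558,  0.00166257, -0.00117866,
       -0.0010073 ]), 'joint_torque': array([ 3.33289201e-03, -5.44374919e+01, -3.62368762e+01,  3.59092587e-05,
        3.06965507e-03, -1.37316232e-05]), 'tcp_pos': array([ 0.1214857 , -0.53619858,  0.23078639]), 'orientation': array([-3.12109707e+00, -3.49146503e-01,  5.64884360e-05]), 'contact_force': array([ 0.43274665,  0.75540218, -0.50298988]), 'wrist_torque': array([0.03298614, 0.04809958, 0.04590667]), 'grip_force': 0.0, 'opening': 0.9970745628416522} -0.0187
```

View pics/top1.png

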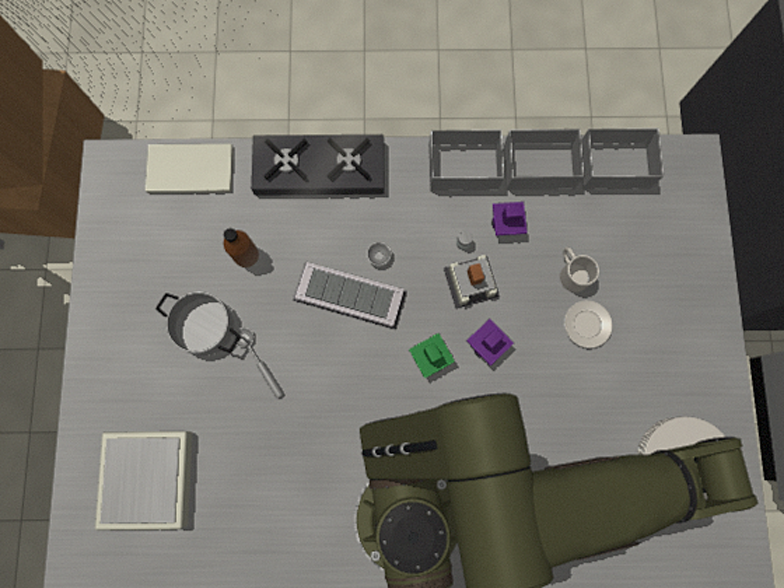

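View pics/sc1.png

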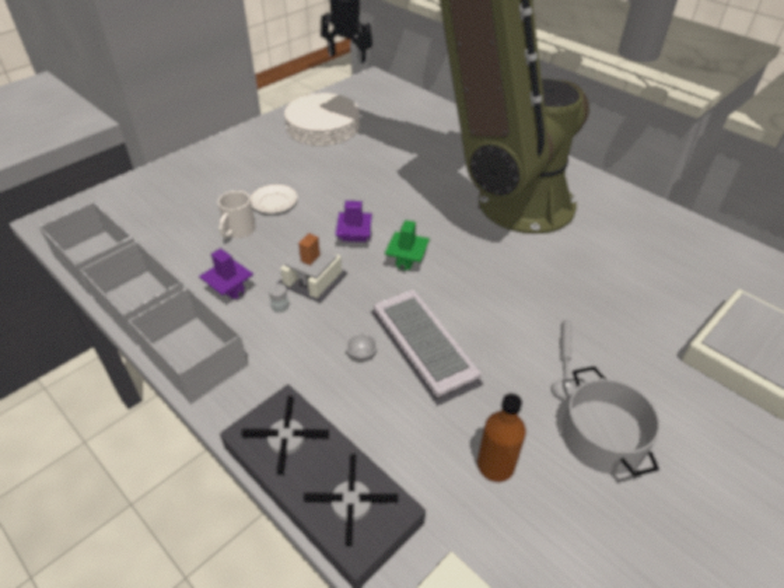

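Candidates for the roller in the top picture are wooden/steel (475,274), green (433,355), purple (490,342) and purple (510,218). Only the wooden one sits in the white-block rest, so it fits. The strip is at (350,294). I'll confirm with an enlarged crop.

```bash
python3 - <<'E'
from h import *
snap("top","top2.png",crop=(200,170,370,290),s=4.7)
E
```

```text
(no output)
```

View pics/top2.png

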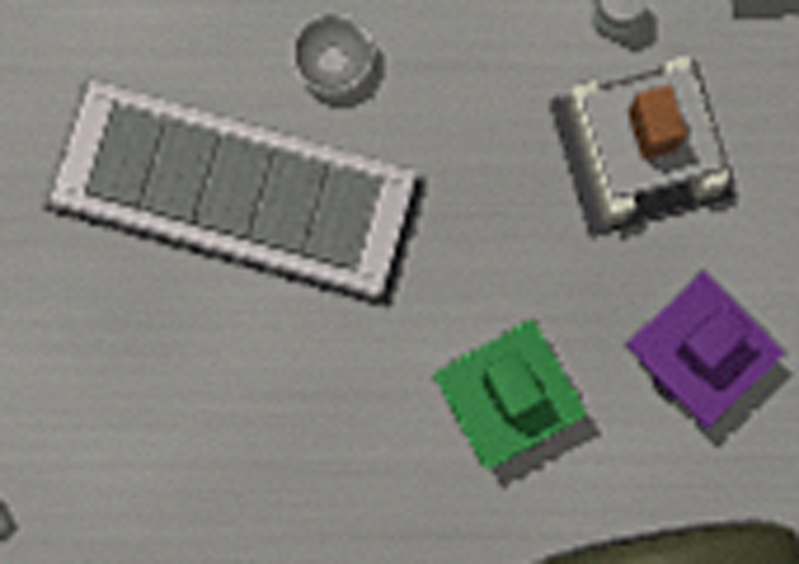

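The crop shows the wooden handle at (658,122) on the steel plate between white blocks, so it is the real roller. The strip's bed corners are at about (90,80), (420,172), (388,302), (48,206).

```bash
python3 - <<'E'
from h import *
def c(x,y,z): return w("top",200+x/4.7-.4,170+y/4.7-.4,z)
S=[c(*q,.030) for q in [(90,80),(420,172),(388,302),(48,206)]]
R=[c(*q,.052) for q in [(572,88),(690,58),(735,193),(608,232)]]
for n,P in(("strip",S),("rest",R)):
    P=np.array(P);print(n,P.mean(0).round(4),[np.linalg.norm(P[i]-P[(i+1)%4]).round(4) for i in range(4)],
     [np.degrees(np.arctan2(*(P[(i+1)%4]-P[i])[1::-1])).round(1) for i in range(4)])
print("handle top", [c(*q,.116).round(4) for q in[(640,92),(672,86),(688,127),(651,138)]])
d=np.load('cam_top.npz');print((-d['E'][:3,:3].T@d['E'][:3,3]).round(3))
# target pose for wrist view
E
```

```text
strip [0.537  0.1365 0.03  ] [np.float64(0.2566), np.float64(0.1004), np.float64(0.2615), np.float64(0.1003)] [np.float64(-106.6), np.float64(165.5), np.float64(73.4), np.float64(-17.2)]
rest [ 0.5644 -0.17    0.052 ] [np.float64(0.0909), np.float64(0.1064), np.float64(0.0981), np.float64(0.1109)] [np.float64(-76.0), np.float64(-164.3), np.float64(106.6), np.float64(11.9)]
handle top [array([ 0.5866, -0.1551,  0.116 ]), array([ 0.5908, -0.178 ,  0.116 ]), array([ 0.5607, -0.1881,  0.116 ]), array([ 0.553 , -0.1616,  0.116 ])]
[0.192 0.046 1.707]
```

Request:
carry_out:
  moves:
    - {"travel":[45,-22,0],"yaw":0,"hand":1}
    - {"travel":[90,-44,0],"yaw":0,"hand":1}
    - {"travel":[130,-64,0],"yaw":0,"hand":1}
    - {"travel":[170,-84,0],"yaw":0,"hand":1}
    - {"travel":[210,-103,0],"yaw":0,"hand":1}
    - {"travel":[250,-123,0],"yaw":0,"hand":1}
    - {"travel":[290,-143,0],"yaw":0,"hand":1}
    - {"travel":[330,-162,0],"yaw":0,"hand":1}

```text
clock: 0.95
tcp_pos: [0.4087, -0.304, 0.2313]
orientation: [-3.122, -0.349, 0.0]
contact_force: [0.3, -1.2, -0.6]
opening: 1.001
grip_force: 0.0
```

Request:
carry_out:
  moves:
    - {"travel":[40,-20,0],"yaw":0,"hand":1}
    - {"travel":[80,-39,0],"yaw":0,"hand":1}
    - {"travel":[115,-57,0],"yaw":0,"hand":1}
    - {"travel":[150,-74,0],"yaw":0,"hand":1}
    - {"travel":[170,-84,0],"yaw":0,"hand":1}
    - {"travel":[185,-91,0],"yaw":0,"hand":1}
    - {"travel":[191,-94,0],"yaw":0,"hand":1}
    - {"travel":[191,-94,0],"yaw":0,"hand":1}

```text
clock: 1.75
tcp_pos: [0.5731, -0.1716, 0.231]
orientation: [-3.122, -0.35, 0.001]
contact_force: [-0.2, -0.6, -0.3]
opening: 0.998
grip_force: 0.0
```

```bash
python3 - <<'E'
from h import *
snap("wrist","w1.png",s=1.4); o=observe(); print(o['tcp_pos'],o['orientation'],o['contact_force'],o['q'])
E=np.load('cam_wrist.npz')['E'];print((-E[:3,:3].T@E[:3,3]).round(4),E[:3,:3].round(3))
E
```

```text
[ 0.57270936 -0.17206548  0.23117494] [-3.12214438e+00 -3.48854239e-01  5.01371321e-04] [-0.27454727  0.28180635  0.99305223] [-3.53052258e-01  4.07793287e-01  1.37615655e+00 -1.28862890e-04
  1.35793672e+00  9.95223482e-01]
[ 0.6478 -0.1548  0.3732] [[ 0.223 -0.975 -0.   ]
 [-0.931 -0.213  0.298]
 [-0.291 -0.066 -0.955]]
```

View pics/w1.png

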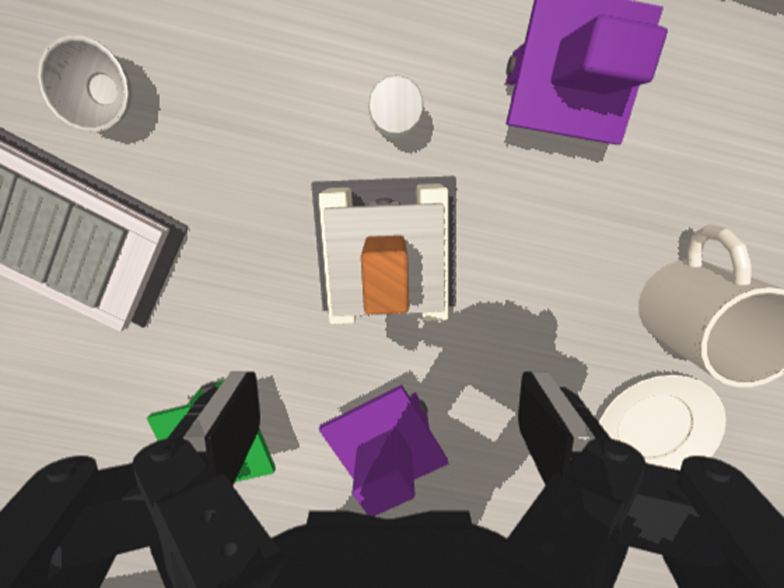

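Wrist view: handle top at (362–408, 252–314), roller plate (323,209)–(447,315), rest blocks beneath, and the strip end's rim corners at (168,237) and (123,330).

```bash
python3 - <<'E'
from h import *
c=lambda x,y,z:w("wrist",x/1.4,y/1.4,z)
def rep(n,q,z):
    P=np.array([c(*a,z) for a in q]); print(n,P.mean(0).round(4),[np.linalg.norm(P[i]-P[(i+1)%4]).round(4) for i in range(4)],[np.degrees(np.arctan2(*(P[(i+1)%4]-P[i])[1::-1])).round(1) for i in range(4)])
rep("handle",[(362,253),(407,251),(409,313),(364,315)],.116)
rep("plate",[(323,209),(444,205),(447,315),(330,318)],.060)
rep("blocks",[(321,196),(447,188),(449,318),(330,323)],.052)
rep("restplate",[(312,182),(456,177),(456,305),(323,310)],.008)
print([c(*a,.03).round(4) for a in[(168,237),(123,330)]])
o=observe();import math
r=cv2.Rodrigues(o['orientation'])[0];print(r.round(4), np.degrees(np.arctan2(r[1,1],r[0,1])))
E
```

```text
handle [ 0.5734 -0.1699  0.116 ] [np.float64(0.0264), np.float64(0.0387), np.float64(0.0276), np.float64(0.0387)] [np.float64(-74.5), np.float64(-164.6), np.float64(105.6), np.float64(13.7)]
plate [ 0.5718 -0.1702  0.06  ] [np.float64(0.0838), np.float64(0.0812), np.float64(0.0873), np.float64(0.0807)] [np.float64(-75.3), np.float64(-163.4), np.float64(104.4), np.float64(14.1)]
blocks [ 0.5735 -0.1704  0.052 ] [np.float64(0.0888), np.float64(0.0975), np.float64(0.0914), np.float64(0.096)] [np.float64(-73.6), np.float64(-164.0), np.float64(105.5), np.float64(14.4)]
restplate [ 0.5739 -0.1701  0.008 ] [np.float64(0.1143), np.float64(0.1073), np.float64(0.1151), np.float64(0.108)] [np.float64(-75.2), np.float64(-164.6), np.float64(105.2), np.float64(15.0)]
[array([ 0.5478, -0.0025,  0.03  ]), array([0.4613, 0.0276, 0.03  ])]
[[ 9.753e-01  2.207e-01 -3.000e-04]
 [ 2.207e-01 -9.753e-01 -0.000e+00]
 [-3.000e-04 -1.000e-04 -1.000e+00]] -77.24894921739983
```

Request:
carry_out:
  moves:
    - {"travel":[1,-2,20],"yaw":-2.2,"hand":1}
    - {"travel":[1,-2,45],"yaw":-2.2,"hand":1}
    - {"travel":[1,-2,75],"yaw":-2.2,"hand":1}
    - {"travel":[1,-2,105],"yaw":-2.2,"hand":1}
    - {"travel":[1,-2,130],"yaw":-2.2,"hand":1}
    - {"travel":[1,-2,148],"yaw":-2.2,"hand":1}
    - {"travel":[1,-2,156],"yaw":-2.2,"hand":1}
    - {"travel":[1,-2,156],"yaw":-2.2,"hand":1}

```text
clock: 2.6
tcp_pos: [0.5729, -0.17, 0.0748]
orientation: [-3.114, -0.408, 0.002]
contact_force: [0.6, -0.5, -0.4]
opening: 1.0
grip_force: 0.0
```

Request:
carry_out:
  moves:
    - {"travel":[0,0,0],"yaw":0,"hand":0.7}
    - {"travel":[0,0,0],"yaw":0,"hand":0.5}
    - {"travel":[0,0,0],"yaw":0,"hand":0.4}
    - {"travel":[0,0,0],"yaw":0,"hand":0.3}
    - {"travel":[0,0,0],"yaw":0,"hand":0.2}
    - {"travel":[0,0,0],"yaw":0,"hand":0}
    - {"travel":[0,0,0],"yaw":0,"hand":0}
    - {"travel":[0,0,0],"yaw":0,"hand":0}
  grip_force: 80

```text
clock: 3.4
tcp_pos: [0.5739, -0.1695, 0.076]
orientation: [3.114, 0.409, 0.001]
contact_force: [-1.7, 1.6, 5.7]
opening: 0.318
grip_force: 79.5
```

```bash
python3 - <<'E'
from h import *
snap("wrist","w2.png"); o=observe(); print(o['tcp_pos'],o['contact_force'],o['wrist_torque'],o['opening'],o['grip_force'])
r=cv2.Rodrigues(o['orientation'])[0];print(np.degrees(np.arctan2(r[1,1],r[0,1])))
E
```

```text
[ 0.57388342 -0.1694904   0.07596241] [-1.77101753  0.65657593  6.28723057] [ 0.09692916  0.17347855 -0.06747451] 0.3192015973194525 79.55071091651917
-75.0320293816788
```

View pics/w2.png

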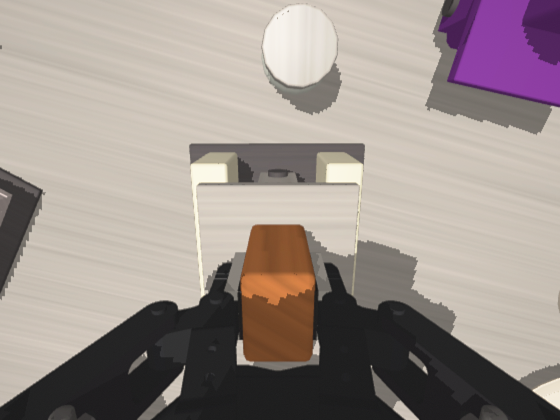

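Request:
carry_out:
  moves:
    - {"travel":[0,0,-5],"yaw":0,"hand":0}
    - {"travel":[0,0,-15],"yaw":0,"hand":0}
    - {"travel":[0,0,-30],"yaw":0,"hand":0}
    - {"travel":[0,0,-50],"yaw":0,"hand":0}
    - {"travel":[0,0,-75],"yaw":0,"hand":0}
    - {"travel":[0,0,-105],"yaw":0,"hand":0}
    - {"travel":[0,0,-125],"yaw":0,"hand":0}
    - {"travel":[0,0,-130],"yaw":0,"hand":0}
  grip_force: 100

```text
clock: 4.25
tcp_pos: [0.5743, -0.1697, 0.2088]
orientation: [3.113, 0.409, 0.007]
contact_force: [0.0, 0.2, -3.2]
opening: 0.313
grip_force: 98.5
```

Request:
carry_out:
  moves:
    - {"travel":[-2,-20,0],"yaw":2,"hand":0}
    - {"travel":[-6,-50,0],"yaw":6,"hand":0}
    - {"travel":[-10,-85,0],"yaw":10,"hand":0}
    - {"travel":[-15,-125,0],"yaw":14,"hand":0}
    - {"travel":[-20,-165,0],"yaw":18,"hand":0}
    - {"travel":[-24,-205,0],"yaw":22,"hand":0}
    - {"travel":[-29,-245,0],"yaw":26,"hand":0}
    - {"travel":[-34,-285,0],"yaw":30,"hand":0}

```text
clock: 5.05
tcp_pos: [0.466, 0.0984, 0.205]
orientation: [3.114, -0.416, -0.001]
contact_force: [1.2, 0.3, -3.5]
opening: 0.317
grip_force: 98.9
```

```bash
python3 - <<'E'
from h import *
f=[]
for i in range(6): snap("wrist","w3.png",s=1.4); o=observe(); f.append(o['contact_force'])
print(np.round(f,2)); print(o['tcp_pos'],o['opening'],o['q'])
r=cv2.Rodrigues(o['orientation'])[0];print(np.degrees(np.arctan2(r[1,1],r[0,1])))
E
```

```text
[[ 0.68  3.85 -3.73]
 [ 0.09 -0.13 -4.45]
 [-0.2  -0.4  -2.28]
 [ 0.12 -0.62 -4.07]
 [ 1.22 -0.56 -3.58]
 [ 0.24 -0.41 -3.83]]
[0.46727367 0.09657379 0.20509057] 0.31229910407063116 [ 1.27104771e-01  1.62383354e-01  1.75364868e+00 -1.65744541e-04
  1.22592334e+00  1.96026999e+00]
-105.02941566224085
```

View pics/w3.png

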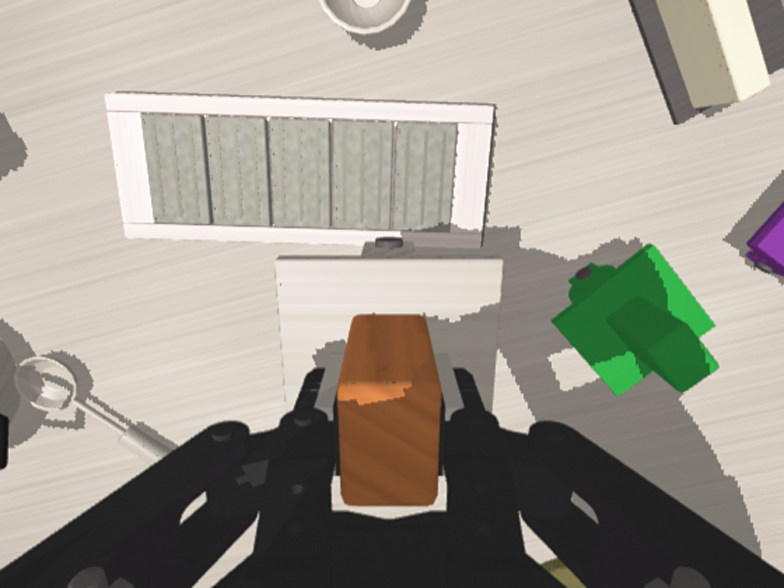

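The strip is fully visible, with bed rim corners at (106,94), (495,104), (483,245), (126,237). The roller is held square.

```bash
python3 - <<'E'
from h import *
c=lambda x,y,z:w("wrist",x/1.4,y/1.4,z)
def rep(n,q,z):
    P=np.array([c(*a,z) for a in q]); print(n,P.mean(0).round(4),[np.linalg.norm(P[i]-P[(i+1)%4]).round(4) for i in range(4)],[np.degrees(np.arctan2(*(P[(i+1)%4]-P[i])[1::-1])).round(1) for i in range(4)])
rep("bed",[(106,94),(495,104),(483,244),(126,237)],.03)
rep("panels",[(141,113),(458,122),(450,231),(155,223)],.0347)
o=observe();t=o['tcp_pos'];r=cv2.Rodrigues(o['orientation'])[0]
rep("plate approx front",[(276,257),(503,259),(503,259),(276,257)],t[2]-.016)
E
```

```text
bed [0.5422 0.1376 0.03  ] [np.float64(0.2545), np.float64(0.0933), np.float64(0.2559), np.float64(0.0943)] [np.float64(-106.2), np.float64(163.9), np.float64(74.0), np.float64(-17.0)]
panels [0.5417 0.1381 0.0347] [np.float64(0.2066), np.float64(0.0718), np.float64(0.2064), np.float64(0.0716)] [np.float64(-106.4), np.float64(163.3), np.float64(73.6), np.float64(-16.5)]
plate approx front [0.5052 0.0864 0.1891] [np.float64(0.0822), np.float64(0.0), np.float64(0.0822), np.float64(0.0)] [np.float64(-105.4), np.float64(0.0), np.float64(74.6), np.float64(0.0)]
```

Request:
carry_out:
  moves:
    - {"travel":[8,-18,0],"yaw":0,"hand":0}
    - {"travel":[18,-42,0],"yaw":0.5,"hand":0}
    - {"travel":[30,-70,0],"yaw":1,"hand":0}
    - {"travel":[43,-98,0],"yaw":1.4,"hand":0}
    - {"travel":[55,-125,15],"yaw":1.4,"hand":0}
    - {"travel":[61,-139,35],"yaw":1.4,"hand":0}
    - {"travel":[63,-143,55],"yaw":1.4,"hand":0}
    - {"travel":[63,-143,70],"yaw":1.4,"hand":0}

```text
clock: 6.15
tcp_pos: [0.5653, 0.2181, 0.1332]
orientation: [3.108, -0.45, -0.003]
contact_force: [0.8, -0.4, -3.4]
opening: 0.315
grip_force: 99.8
```

Request:
carry_out:
  moves:
    - {"travel":[0,0,8],"yaw":0,"hand":0}
    - {"travel":[0,0,14],"yaw":0,"hand":0}
    - {"travel":[0,0,18],"yaw":0,"hand":0}
    - {"travel":[0,0,20],"yaw":0,"hand":0}
    - {"travel":[0,0,20],"yaw":0,"hand":0}
    - {"travel":[0,0,20],"yaw":0,"hand":0}
    - {"travel":[0,0,20],"yaw":0,"hand":0}
    - {"travel":[0,0,20],"yaw":0,"hand":0}

```text
clock: 6.95
tcp_pos: [0.5652, 0.2189, 0.1156]
orientation: [-3.109, 0.449, -0.001]
contact_force: [-0.2, 0.8, -4.0]
opening: 0.314
grip_force: 99.8
```

```bash
cat > st.py <<'E'
from h import *
f=[]
for i in range(4): read_camera("wrist"); o=observe(); f.append(o['contact_force'])
r=cv2.Rodrigues(o['orientation'])[0]
ex=np.array([np.cos(np.radians(73.6)),np.sin(np.radians(73.6))]); ey=np.array([-ex[1],ex[0]])
d=o['tcp_pos'][:2]-[.5415,.1380]
print("F",np.mean(f,0).round(2),"fz",np.round(f,1)[:,2],"tcp",o['tcp_pos'].round(4),"ang",np.degrees(np.arctan2(r[1,1],r[0,1])).round(2),"strip xy mm",(d@ex*1e3).round(1),(d@ey*1e3).round(1),"tilt",r[2].round(4),o['clock'],o['opening'].round(3))
E
python3 st.py; python3 -c "
from h import *
snap('scene','s2.png',crop=(220,150,420,300),s=4)"
```

```text
Traceback (most recent call last):
  File "st.py", line 7, in <module>
    print("F",np.mean(f,0).round(2),"fz",np.round(f,1)[:,2],"tcp",o['tcp_pos'].round(4),"ang",np.degrees(np.arctan2(r[1,1],r[0,1])).round(2),"strip xy mm",(d@ex*1e3).round(1),(d@ey*1e3).round(1),"tilt",r[2].round(4),o['clock'],o['opening'].round(3))
                                                                                                                                                                                                                                   ^^^^^^^^^^^^^^^^^^
AttributeError: 'float' object has no attribute 'round'
```

View pics/s2.png

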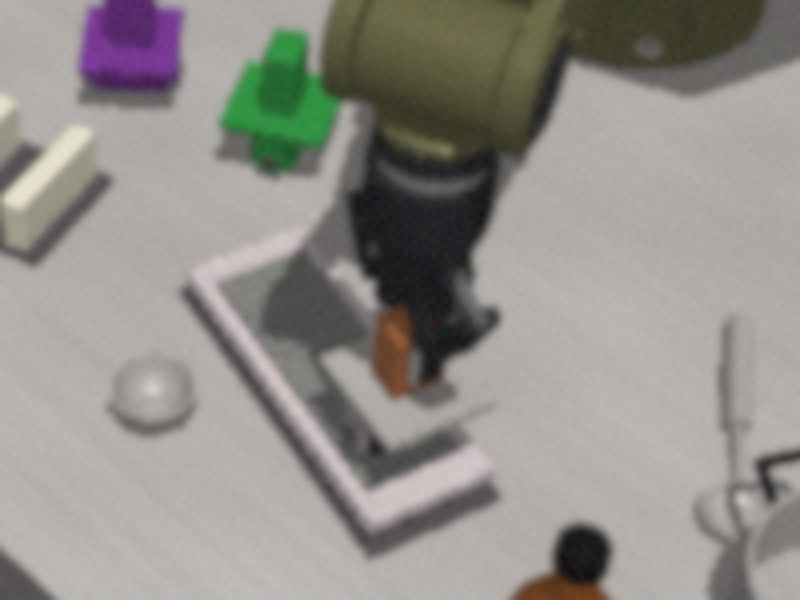

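The drum hangs over the end panel as intended, so I'll descend by feel.

```bash
sed -i "s/o\['opening'\].round(3)/round(float(o['opening']),3)/" st.py; python3 st.py
```

```text
F [ 0.23 -0.02 -3.6 ] fz [-3.5 -3.3 -3.6 -4. ] tcp [0.5651 0.2189 0.1153] ang -106.43 strip xy mm 84.3 0.2 tilt [-0.  0. -1.] 7.4 0.318
```

Request:
carry_out:
  moves:
    - {"travel":[0,0,3],"yaw":0,"hand":0}
    - {"travel":[0,0,6],"yaw":0,"hand":0}
    - {"travel":[0,0,9],"yaw":0,"hand":0}
    - {"travel":[0,0,11],"yaw":0,"hand":0}
    - {"travel":[0,0,12],"yaw":0,"hand":0}
    - {"travel":[0,0,13],"yaw":0,"hand":0}
    - {"travel":[0,0,14],"yaw":0,"hand":0}
    - {"travel":[0,0,14],"yaw":0,"hand":0}

```text
clock: 8.2
tcp_pos: [0.5652, 0.2189, 0.1014]
orientation: [-3.109, 0.449, -0.0]
contact_force: [-0.9, -0.0, -1.2]
opening: 0.315
grip_force: 100.0
```

```bash
python3 st.py
```

```text
F [-0.77 -0.05 -1.71] fz [-1.6 -2.1 -1.6 -1.6] tcp [0.5652 0.2189 0.1015] ang -106.44 strip xy mm 84.3 0.1 tilt [ 2.e-04 -2.e-04 -1.e+00] 8.4 0.317
```

Request:
carry_out:
  moves:
    - {"travel":[0,0,1],"yaw":0,"hand":0}
    - {"travel":[0,0,2],"yaw":0,"hand":0}
    - {"travel":[0,0,3],"yaw":0,"hand":0}
    - {"travel":[0,0,3],"yaw":0,"hand":0}
    - {"travel":[0,0,3],"yaw":0,"hand":0}
    - {"travel":[0,0,3],"yaw":0,"hand":0}
    - {"travel":[0,0,3],"yaw":0,"hand":0}
    - {"travel":[0,0,3],"yaw":0,"hand":0}

```text
clock: 9.2
tcp_pos: [0.5652, 0.2189, 0.0984]
orientation: [-3.109, 0.449, -0.0]
contact_force: [0.3, 0.4, 4.2]
opening: 0.316
grip_force: 100.6
```

```bash
python3 st.py
```

```text
F [-0.92  0.44  4.36] fz [5.2 4.5 3.6 4.2] tcp [0.5652 0.2189 0.0984] ang -106.44 strip xy mm 84.3 0.1 tilt [ 2.e-04 -1.e-04 -1.e+00] 9.4 0.319
```

Request:
carry_out:
  moves:
    - {"travel":[0,0,1],"yaw":0,"hand":0}
    - {"travel":[0,0,2],"yaw":0,"hand":0}
    - {"travel":[0,0,3],"yaw":0,"hand":0}
    - {"travel":[0,0,4],"yaw":0,"hand":0}
    - {"travel":[0,0,5],"yaw":0,"hand":0}
    - {"travel":[0,0,6],"yaw":0,"hand":0}
    - {"travel":[0,0,6],"yaw":0,"hand":0}
    - {"travel":[0,0,6],"yaw":0,"hand":0}

```text
clock: 10.2
tcp_pos: [0.5653, 0.2189, 0.0926]
orientation: [-3.109, 0.449, -0.001]
contact_force: [-1.8, -0.1, 8.1]
opening: 0.316
grip_force: 101.1
```

```bash
python3 st.py
```

```text
F [-1.88 -0.4   6.89] fz [6.9 6.5 6.6 7.6] tcp [0.5653 0.2189 0.0926] ang -106.43 strip xy mm 84.3 0.1 tilt [ 4.e-04 -2.e-04 -1.e+00] 10.4 0.319
```

Request:
carry_out:
  moves:
    - {"travel":[0,0,1],"yaw":0,"hand":0}
    - {"travel":[0,0,2],"yaw":0,"hand":0}
    - {"travel":[0,0,2],"yaw":0,"hand":0}
    - {"travel":[0,0,2],"yaw":0,"hand":0}
    - {"travel":[0,0,2],"yaw":0,"hand":0}
    - {"travel":[0,0,2],"yaw":0,"hand":0}
    - {"travel":[0,0,2],"yaw":0,"hand":0}
    - {"travel":[0,0,2],"yaw":0,"hand":0}

```text
clock: 11.2
tcp_pos: [0.5654, 0.219, 0.091]
orientation: [-3.109, 0.449, -0.001]
contact_force: [-3.3, 0.6, 10.6]
opening: 0.316
grip_force: 101.4
```

```bash
python3 st.py
```

```text
F [-2.57  0.25 10.12] fz [10.6 10.3  9.6 10. ] tcp [0.5653 0.219  0.091 ] ang -106.43 strip xy mm 84.5 0.0 tilt [ 7.e-04 -6.e-04 -1.e+00] 11.4 0.317
```

Request:
carry_out:
  moves:
    - {"travel":[0,2,0],"yaw":0,"hand":0}
    - {"travel":[0,4,0],"yaw":0,"hand":0}
    - {"travel":[0,6,0],"yaw":0,"hand":0}
    - {"travel":[0,8,0],"yaw":0,"hand":0}
    - {"travel":[0,10,0],"yaw":0,"hand":0}
    - {"travel":[0,12,0],"yaw":0,"hand":0}
    - {"travel":[0,14,0],"yaw":0,"hand":0}
    - {"travel":[0,16,0],"yaw":0,"hand":0}

```text
clock: 12.2
tcp_pos: [0.5611, 0.2045, 0.0913]
orientation: [-3.107, 0.449, -0.003]
contact_force: [-0.9, 5.9, 9.4]
opening: 0.319
grip_force: 101.7
```

Request:
carry_out:
  moves:
    - {"travel":[0,2,0],"yaw":0,"hand":0}
    - {"travel":[0,4,0],"yaw":0,"hand":0}
    - {"travel":[0,6,0],"yaw":0,"hand":0}
    - {"travel":[0,8,0],"yaw":0,"hand":0}
    - {"travel":[0,10,0],"yaw":0,"hand":0}
    - {"travel":[0,12,0],"yaw":0,"hand":0}
    - {"travel":[0,14,0],"yaw":0,"hand":0}
    - {"travel":[0,16,0],"yaw":0,"hand":0}

```text
clock: 13.0
tcp_pos: [0.5564, 0.1883, 0.091]
orientation: [-3.109, 0.449, -0.002]
contact_force: [-2.1, 1.2, 9.5]
opening: 0.312
grip_force: 101.7
```

```bash
python3 st.py
```

```text
F [-2.47  0.3  10.1 ] fz [ 9.9 10.4 10.1 10. ] tcp [0.5563 0.1882 0.091 ] ang -106.44 strip xy mm 52.4 -0.0 tilt [ 8.e-04 -6.e-04 -1.e+00] 13.2 0.312
```

Request:
carry_out:
  moves:
    - {"travel":[0,2,0],"yaw":0,"hand":0}
    - {"travel":[0,4,0],"yaw":0,"hand":0}
    - {"travel":[0,6,0],"yaw":0,"hand":0}
    - {"travel":[0,8,0],"yaw":0,"hand":0}
    - {"travel":[0,10,0],"yaw":0,"hand":0}
    - {"travel":[0,12,0],"yaw":0,"hand":0}
    - {"travel":[0,14,0],"yaw":0,"hand":0}
    - {"travel":[0,16,0],"yaw":0,"hand":0}

```text
clock: 14.0
tcp_pos: [0.5518, 0.173, 0.091]
orientation: [-3.109, 0.449, -0.002]
contact_force: [-0.6, 1.8, 10.3]
opening: 0.318
grip_force: 101.7
```

Request:
carry_out:
  moves:
    - {"travel":[0,2,0],"yaw":0,"hand":0}
    - {"travel":[0,4,0],"yaw":0,"hand":0}
    - {"travel":[0,6,0],"yaw":0,"hand":0}
    - {"travel":[0,8,0],"yaw":0,"hand":0}
    - {"travel":[0,10,0],"yaw":0,"hand":0}
    - {"travel":[0,12,0],"yaw":0,"hand":0}
    - {"travel":[0,14,0],"yaw":0,"hand":0}
    - {"travel":[0,16,0],"yaw":0,"hand":0}

```text
clock: 14.8
tcp_pos: [0.5473, 0.1577, 0.091]
orientation: [-3.109, 0.449, -0.002]
contact_force: [-1.6, 0.5, 10.1]
opening: 0.314
grip_force: 101.7
```

Request:
carry_out:
  moves:
    - {"travel":[0,2,0],"yaw":0,"hand":0}
    - {"travel":[0,4,0],"yaw":0,"hand":0}
    - {"travel":[0,6,0],"yaw":0,"hand":0}
    - {"travel":[0,8,0],"yaw":0,"hand":0}
    - {"travel":[0,10,0],"yaw":0,"hand":0}
    - {"travel":[0,12,0],"yaw":0,"hand":0}
    - {"travel":[0,14,0],"yaw":0,"hand":0}
    - {"travel":[0,16,0],"yaw":0,"hand":0}

```text
clock: 15.6
tcp_pos: [0.5428, 0.1423, 0.091]
orientation: [-3.109, 0.449, -0.002]
contact_force: [-2.5, 1.2, 10.1]
opening: 0.315
grip_force: 101.7
```

```bash
python3 st.py
```

```text
F [-2.27  0.35 10.51] fz [10.3 10.8 10.1 10.9] tcp [0.5427 0.1422 0.0909] ang -106.44 strip xy mm 4.4 -0.0 tilt [ 8.e-04 -4.e-04 -1.e+00] 15.8 0.318
```

Request:
carry_out:
  moves:
    - {"travel":[0,2,0],"yaw":0,"hand":0}
    - {"travel":[0,4,0],"yaw":0,"hand":0}
    - {"travel":[0,6,0],"yaw":0,"hand":0}
    - {"travel":[0,8,0],"yaw":0,"hand":0}
    - {"travel":[0,10,0],"yaw":0,"hand":0}
    - {"travel":[0,12,0],"yaw":0,"hand":0}
    - {"travel":[0,14,0],"yaw":0,"hand":0}
    - {"travel":[0,16,0],"yaw":0,"hand":0}

```text
clock: 16.6
tcp_pos: [0.5386, 0.1279, 0.0912]
orientation: [-3.107, 0.449, -0.003]
contact_force: [0.3, 10.4, 9.9]
opening: 0.32
grip_force: 101.5
```

Request:
carry_out:
  moves:
    - {"travel":[0,2,0],"yaw":0,"hand":0}
    - {"travel":[0,4,0],"yaw":0,"hand":0}
    - {"travel":[0,6,0],"yaw":0,"hand":0}
    - {"travel":[0,8,0],"yaw":0,"hand":0}
    - {"travel":[0,10,0],"yaw":0,"hand":0}
    - {"travel":[0,12,0],"yaw":0,"hand":0}
    - {"travel":[0,14,0],"yaw":0,"hand":0}
    - {"travel":[0,16,0],"yaw":0,"hand":0}

```text
clock: 17.4
tcp_pos: [0.5338, 0.1115, 0.0909]
orientation: [-3.109, 0.449, -0.002]
contact_force: [-1.6, 1.5, 9.8]
opening: 0.315
grip_force: 101.7
```

Request:
carry_out:
  moves:
    - {"travel":[0,2,0],"yaw":0,"hand":0}
    - {"travel":[0,4,0],"yaw":0,"hand":0}
    - {"travel":[0,6,0],"yaw":0,"hand":0}
    - {"travel":[0,8,0],"yaw":0,"hand":0}
    - {"travel":[0,10,0],"yaw":0,"hand":0}
    - {"travel":[0,12,0],"yaw":0,"hand":0}
    - {"travel":[0,14,0],"yaw":0,"hand":0}
    - {"travel":[0,16,0],"yaw":0,"hand":0}

```text
clock: 18.2
tcp_pos: [0.5292, 0.0961, 0.0909]
orientation: [-3.109, 0.449, -0.002]
contact_force: [-1.5, 0.6, 10.4]
opening: 0.318
grip_force: 101.7
```

Request:
carry_out:
  moves:
    - {"travel":[0,2,0],"yaw":0,"hand":0}
    - {"travel":[0,4,0],"yaw":0,"hand":0}
    - {"travel":[0,6,0],"yaw":0,"hand":0}
    - {"travel":[0,8,0],"yaw":0,"hand":0}
    - {"travel":[0,10,0],"yaw":0,"hand":0}
    - {"travel":[0,12,0],"yaw":0,"hand":0}
    - {"travel":[0,14,0],"yaw":0,"hand":0}
    - {"travel":[0,16,0],"yaw":0,"hand":0}

```text
clock: 19.0
tcp_pos: [0.5248, 0.0812, 0.091]
orientation: [-3.108, 0.449, -0.002]
contact_force: [-2.4, 3.2, 10.7]
opening: 0.314
grip_force: 101.7
```

Request:
carry_out:
  moves:
    - {"travel":[0,2,0],"yaw":0,"hand":0}
    - {"travel":[0,4,0],"yaw":0,"hand":0}
    - {"travel":[0,6,0],"yaw":0,"hand":0}
    - {"travel":[0,8,0],"yaw":0,"hand":0}
    - {"travel":[0,10,0],"yaw":0,"hand":0}
    - {"travel":[0,12,0],"yaw":0,"hand":0}
    - {"travel":[0,14,0],"yaw":0,"hand":0}
    - {"travel":[0,16,0],"yaw":0,"hand":0}

```text
clock: 19.8
tcp_pos: [0.5202, 0.0654, 0.0909]
orientation: [-3.109, 0.449, -0.002]
contact_force: [-1.8, 1.6, 10.5]
opening: 0.317
grip_force: 101.7
```

Request:
carry_out:
  moves:
    - {"travel":[0,2,0],"yaw":0,"hand":0}
    - {"travel":[0,4,0],"yaw":0,"hand":0}
    - {"travel":[0,6,0],"yaw":0,"hand":0}
    - {"travel":[0,8,0],"yaw":0,"hand":0}
    - {"travel":[0,8,0],"yaw":0,"hand":0}
    - {"travel":[0,8,0],"yaw":0,"hand":0}
    - {"travel":[0,8,0],"yaw":0,"hand":0}
    - {"travel":[0,8,0],"yaw":0,"hand":0}

```text
clock: 20.6
tcp_pos: [0.5179, 0.0577, 0.0909]
orientation: [-3.109, 0.449, -0.001]
contact_force: [-2.5, 0.7, 9.8]
opening: 0.317
grip_force: 101.7
```

```bash
python3 st.py
```

```text
F [-1.96  0.23 10.52] fz [10.7 10.5 10.5 10.5] tcp [0.5179 0.0577 0.0909] ang -106.44 strip xy mm -83.7 -0.0 tilt [ 9.e-04 -3.e-04 -1.e+00] 20.8 0.315
```

Request:
carry_out:
  moves:
    - {"travel":[0,0,-3],"yaw":0,"hand":0}
    - {"travel":[0,0,-8],"yaw":0,"hand":0}
    - {"travel":[0,0,-16],"yaw":0,"hand":0}
    - {"travel":[0,0,-30],"yaw":0,"hand":0}
    - {"travel":[0,0,-55],"yaw":0,"hand":0}
    - {"travel":[0,0,-85],"yaw":0,"hand":0}
    - {"travel":[0,0,-105],"yaw":0,"hand":0}
    - {"travel":[0,0,-115],"yaw":0,"hand":0}

```text
clock: 21.6
tcp_pos: [0.5179, 0.0578, 0.2078]
orientation: [-3.109, 0.449, -0.004]
contact_force: [-1.1, -0.3, -4.1]
opening: 0.318
grip_force: 100.0
```

Request:
carry_out:
  moves:
    - {"travel":[8,14,0],"yaw":-2,"hand":0}
    - {"travel":[22,38,0],"yaw":-6,"hand":0}
    - {"travel":[40,68,0],"yaw":-11,"hand":0}
    - {"travel":[60,103,0],"yaw":-16,"hand":0}
    - {"travel":[80,138,0],"yaw":-22,"hand":0}
    - {"travel":[100,172,0],"yaw":-27,"hand":0}
    - {"travel":[112,193,0],"yaw":-30,"hand":0}
    - {"travel":[118,203,0],"yaw":-31.4,"hand":0}

```text
clock: 22.4
tcp_pos: [0.5731, -0.1725, 0.2045]
orientation: [-3.114, -0.409, 0.002]
contact_force: [0.5, 1.4, -3.6]
opening: 0.314
grip_force: 99.9
```

```bash
python3 st.py; python3 -c "
from h import *
snap('wrist','w4.png'); snap('scene','s3.png',crop=(170,140,370,290),s=4)"
```

```text
F [-0.3  -0.14 -3.63] fz [-3.8 -4.2 -3.  -3.5] tcp [ 0.573  -0.1699  0.2049] ang -75.09 strip xy mm -286.5 -117.2 tilt [-9.e-04 -8.e-04 -1.e+00] 22.6 0.318
```

View pics/w4.png

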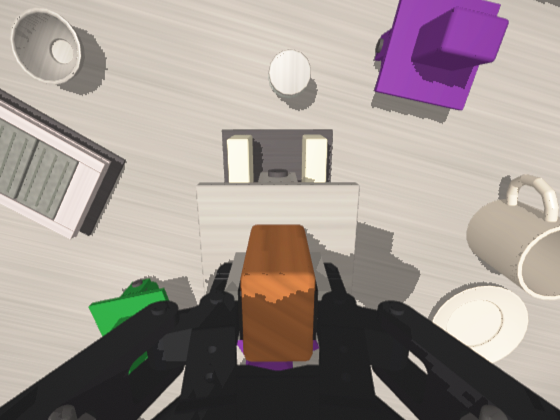

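View pics/s3.png

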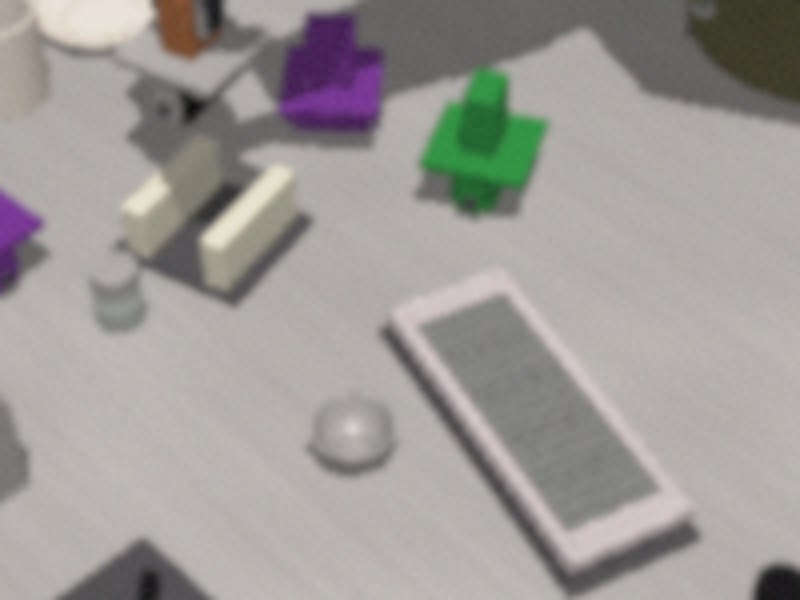

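The panels now read as one even surface. The roller sits in the grip as it did at first, with the plate edge at (198–358,184). I'll lower it into the rest.

Request:
carry_out:
  moves:
    - {"travel":[1,0,12],"yaw":0,"hand":0}
    - {"travel":[1,0,30],"yaw":0,"hand":0}
    - {"travel":[1,0,50],"yaw":0,"hand":0}
    - {"travel":[1,0,68],"yaw":0,"hand":0}
    - {"travel":[1,0,85],"yaw":0,"hand":0}
    - {"travel":[1,0,100],"yaw":0,"hand":0}
    - {"travel":[1,0,112],"yaw":0,"hand":0}
    - {"travel":[1,0,118],"yaw":0,"hand":0}

```text
clock: 23.5
tcp_pos: [0.5739, -0.1697, 0.0859]
orientation: [-3.114, -0.409, 0.002]
contact_force: [0.4, -0.6, -3.5]
opening: 0.315
grip_force: 99.9
```

Request:
carry_out:
  moves:
    - {"travel":[0,0,2],"yaw":0,"hand":0}
    - {"travel":[0,0,4],"yaw":0,"hand":0}
    - {"travel":[0,0,6],"yaw":0,"hand":0}
    - {"travel":[0,0,8],"yaw":0,"hand":0}
    - {"travel":[0,0,9],"yaw":0,"hand":0}
    - {"travel":[0,0,10],"yaw":0,"hand":0}
    - {"travel":[0,0,10],"yaw":0,"hand":0}
    - {"travel":[0,0,10],"yaw":0,"hand":0}

```text
clock: 24.3
tcp_pos: [0.5743, -0.1701, 0.0774]
orientation: [3.115, 0.409, 0.0]
contact_force: [-0.2, -0.6, -2.8]
opening: 0.312
grip_force: 99.9
```

```bash
python3 st.py
```

```text
F [ 0.34 -0.02 -3.31] fz [-3.1 -3.  -3.5 -3.6] tcp [ 0.5743 -0.1701  0.0773] ang -75.04 strip xy mm -286.3 -118.5 tilt [ 1.e-04  0.e+00 -1.e+00] 24.5 0.316
```

Request:
carry_out:
  moves:
    - {"travel":[0,0,0.4],"yaw":0,"hand":0}
    - {"travel":[0,0,0.8],"yaw":0,"hand":0}
    - {"travel":[0,0,1.2],"yaw":0,"hand":0}
    - {"travel":[0,0,1.5],"yaw":0,"hand":0}
    - {"travel":[0,0,1.5],"yaw":0,"hand":0}
    - {"travel":[0,0,1.5],"yaw":0,"hand":0}
    - {"travel":[0,0,1.5],"yaw":0,"hand":0}
    - {"travel":[0,0,1.5],"yaw":0,"hand":0}

```text
clock: 25.3
tcp_pos: [0.5743, -0.17, 0.076]
orientation: [3.115, 0.409, 0.0]
contact_force: [-4.4, 2.3, 4.9]
opening: 0.313
grip_force: 100.9
```

```bash
python3 st.py
```

```text
F [-4.59  2.33  4.86] fz [4.3 5.5 4.8 4.8] tcp [ 0.5743 -0.1701  0.0761] ang -75.03 strip xy mm -286.3 -118.5 tilt [ 1.e-04  1.e-04 -1.e+00] 25.5 0.317
```

Seated on the blocks, so I'll release and withdraw.

Request:
carry_out:
  moves:
    - {"travel":[0,0,0],"yaw":0,"hand":0.4}
    - {"travel":[0,0,0],"yaw":0,"hand":0.5}
    - {"travel":[0,0,0],"yaw":0,"hand":0.7}
    - {"travel":[0,0,0],"yaw":0,"hand":1}
    - {"travel":[0,0,0],"yaw":0,"hand":1}
    - {"travel":[0,0,0],"yaw":0,"hand":1}
    - {"travel":[0,0,0],"yaw":0,"hand":1}
    - {"travel":[0,0,0],"yaw":0,"hand":1}

```text
clock: 26.3
tcp_pos: [0.5743, -0.1701, 0.0758]
orientation: [-3.115, -0.409, -0.0]
contact_force: [-0.6, 0.2, 0.4]
opening: 0.999
grip_force: 0.0
```

Request:
carry_out:
  moves:
    - {"travel":[0,0,-10],"yaw":0,"hand":1}
    - {"travel":[0,0,-25],"yaw":0,"hand":1}
    - {"travel":[0,0,-45],"yaw":0,"hand":1}
    - {"travel":[0,0,-70],"yaw":0,"hand":1}
    - {"travel":[0,0,-100],"yaw":0,"hand":1}
    - {"travel":[0,0,-130],"yaw":0,"hand":1}
    - {"travel":[0,0,-150],"yaw":0,"hand":1}
    - {"travel":[0,0,-155],"yaw":0,"hand":1}

```text
clock: 27.1
tcp_pos: [0.5749, -0.1703, 0.2347]
orientation: [3.112, 0.409, 0.007]
contact_force: [-0.2, -0.1, 0.3]
opening: 1.003
grip_force: 0.0
```

```bash
python3 st.py; python3 -c "
from h import *
snap('wrist','w5.png',s=1.4)"
```

```text
F [ 0.19 -0.42 -0.14] fz [ 1.5  0.  -1.6 -0.4] tcp [ 0.5739 -0.17    0.2298] ang -75.04 strip xy mm -286.3 -118.1 tilt [-1.2e-03 -8.0e-04 -1.0e+00] 27.3 0.996
```

View pics/w5.png

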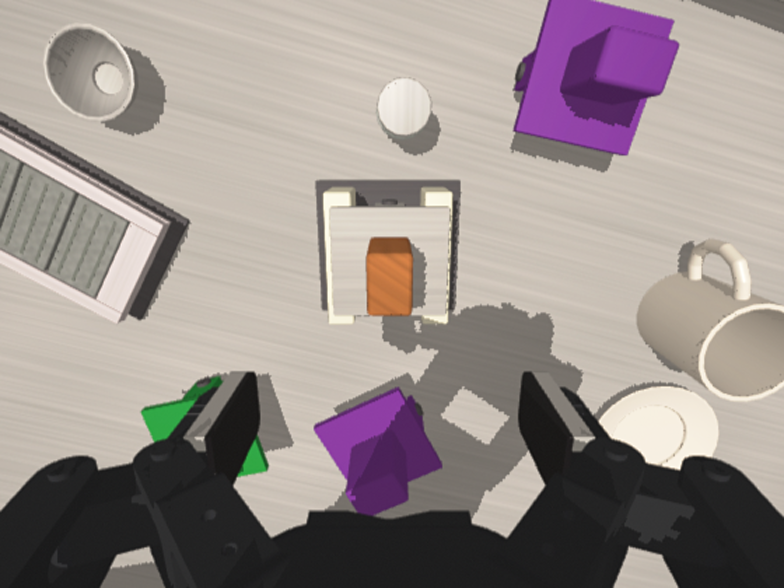

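The roller is back upright in its rest at (389,262), square on the blocks and let go. Nothing else has moved, so I'm handing in.

```bash
python3 -c "
from h import *
print(sign_off())"
```

```text
the job is handed in; nothing more can be done
None
```

I rolled all five panels at a steady load of about 14 N and they look flush; the roller is back upright in its rest and let go, nothing else was moved, and the job was handed in at about 27 s.

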